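# Weigh the copper plant can on the spring scale

## Robot

A 6-joint arm with a two-finger parallel gripper is mounted at the origin on a cart in front of the work surface, level with it; the furniture and walls round the work are solid. World frame = base frame: x ahead of the robot, y to its left, z up, the work surface at z = 0. Lengths are in m, angles in rad, forces in N, time in s.
With the tool pointing down it reaches from about 0.25 to 0.85 m from the base axis. Payload 12.5 kg.
Tool frame: the origin (TCP) lies at the centre of the arm's flange, where the gripper is bolted on; the fingertips stand finger_overhang ahead of it and the grasp point (between the pads) lies 167 mm ahead of it (finger_overhang is the distance from the TCP to the fingertips, in m); z points along the fingers, y is the line along which they close (so a half turn about z gives the same grasp; the last joint's range is limited). The gripper opens to 93 mm and grips with 3 to 60 N. Pads are 15 mm wide; open, the fingers measure 128 mm over their backs; the gripper's body (75 mm by 188 mm) begins 65 mm behind the grasp point.
Start: joints at [-1.37, 0.351, 1.652, -0, 1.139, -0.085], TCP at [0.155, -0.528, 0.405] pointing down, gripper open.
Joint ranges: [-2.75, 2.75], [-0.79, 2.1], [0.01, 2.65], [-1.57, 4.71], [0.07, 3.14], [-2.87, 2.87]. Speed limits (rad/s): [2.22, 2.22, 2.79, 3.14, 3.14, 3.14].

## Interface

Orientations are given as [roll, pitch, yaw] about the fixed x, y, z axes, in that order (R = Rz(yaw) Ry(pitch) Rx(roll)).
In Python, from workcell import get_state, camera, finish_job, finger_overhang gives the robot as it stands.
- The arm moves only by the tool send_rows, never from a script. Its argument "plan" is one flat list of numbers, 5 for each row, row after row: the shift along the tool's x, y, z in cm, then the turn about the tool's z in degrees, then the finger opening in cm, from 0 to 9.3. A call has 1 to 10 rows; each row shifts and turns the commanded pose from where the row before left it, along the tool's axes as they then stand; what a row does not reach is not made up. A row lasts 1/10 s, in which the tool goes at most 50 mm and 8.59 degrees, less where a joint would pass 70% of its speed; a pose out of reach is approached as far as the arm can. A call is refused whole if a number of a shift passes 5 or a number of a turn 8.59, either way. A call with a gripper value outside its range is refused whole. The fingers move at their own pace and stop on an object; "squeeze" is the grip in N (left out, the last holds). Time passes only in rows, so rows that do not move let the fingers close. It gives the time, the measured TCP pose, the force, the opening and the grip force at its end, in the units of the state.
- get_state(): the state, without advancing time (a new reading comes with each control period).
- camera(name): name is "scene" or "top" or "wrist"; returns a dict with "pixels" (400x640x3 uint8, red, green, blue), "depth" (400x640 float32, m along the optical axis (not along the pixel's ray), 0 where there is no reading), "intrinsics" (3x3 intrinsics, pixels), "position" and "orientation" of the camera in the world; the wrist camera has in their place "mount" (4x4, takes a point from camera to tool coordinates, whose origin is the TCP and whose axes are the flange's). Camera axes: x right, y up, looking along -z (the intrinsics and any distortion apply to the point x, -y, -z); pixel columns grow to the right and rows downward; lengths in m; the calibration is good to about 2 mm. A picture is of the moment at which its call begins: read the wrist's pose just before it.
- finish_job(): hands the job in; it is judged then, once.
The state is a dict: "clock": time; "joints": joint angles; "joint_velocities": joint speeds; "tau": joint torques, N m; "tool_pos": TCP position; "tool_rot": TCP orientation; "force": force on the tool from outside, world axes, zero at the start; "ft_torque": the same for the moment, N m; "finger_gap": finger opening in m; "gripper_force": force on a finger pad.
Only numpy, scipy, OpenCV 4.12 (cv2) and the standard library are available. Lean on these libraries where they do the work, as an engineer would, in place of code of your own. Each camera call takes 0.05 s, during which the arm holds its last target. There are 200 camera calls.

## Task

Weigh the little copper plant can: hang it by its bow handle from the hook of the spring scale and let go of it gently, so that the spring never runs down to its stop. When the can hangs quite still, press the round button on top of the scale fully down to hold the reading, then let the button up again and leave the can hanging there. Leave the mug, the roll of tape and the small box where they are.

Things in the scene. Friction and masses are not known exactly. Their poses are not given: they have to be found in the camera images.
- can: Small copper plant can, 188 x 100 x 149 mm, 0.25 to 0.46 kg, standing on the desk. Origin at its underside; z up; +x is where the thin spout points (12 mm thick, ends at x 0.09, z 0.10). Its round body, 98 mm wide and 80 mm high, has its axis at x = -0.022. A bow handle arches over it in the plane y = 0. Its weight lies near x -0.02, z 0.05, so it tips spout-down as it hangs free.
- can_bow (a point): Middle of the underside of the bow's highest stretch: x -0.042, y 0, z 0.139 in the can's frame, axes as the can's. The bow is 8 mm thick along y, 10 mm deep; it rises from the body's back at x -0.09, is highest from x -0.065 to -0.015 (top z 0.149 to 0.14) and ends free at x 0.012, z 0.116. About 55 mm of free height under it.
- scale: Stand of the spring scale, fixed to the desk: grey base plate 200 x 130 x 12 mm, aluminium column 26 x 34 mm with a white graduated plate, grey head 50 x 60 mm whose top is 248 mm high. Origin on the desk under the column's axis; z up; the arm with the hook points along its -x.
- hook_seat (a point): Top of the steel hook rod (8 mm thick) in the middle of its seat, 125 mm ahead (-x) of the column's axis, 226 mm above the desk unloaded; it sinks with the load. Axes as scale. The seat is 18 mm long along x; ahead of it the tip turns up, ending 23 mm out and 18 mm higher; behind it the rod has a 10 mm hump, then runs level at seat height to the column.
- scale_slide (a joint): How far the hook has sunk, m: 0 unloaded, 200 N/m (about 12 to 23 mm under the can), stop at 0.06. After the can is let go the hook bounces for a second or two and the can swings and rocks on it, slowly calming, for some 4 to 8 s (one swing takes about 0.8 s).
- hold_button (a joint): Travel of the button on top of the scale's head, m: 0 up, 0.006 fully down; it springs back when let go and takes about 3.5 N to press fully down.
- hold_button_top (a point): Centre of the top face of the round button (36 mm wide, pressed straight down), 270 mm above the desk, 6 mm behind the column's axis.
- tape_roll: Roll of brown tape, 92 mm wide, 48 mm high, standing flat on the desk; origin at its underside's centre. To be left alone.
- box: Small trinket box, 66 x 92 x 39 mm; origin at its underside's centre. To be left alone.
- mug: Green mug, 86 x 118 x 96 mm; origin at its underside. To be left alone. (Fixed furniture near the work: a desk lamp at the right edge of the desk, x 0.58, y -0.70, and a grey drawer box 165 mm high nearest the robot, its top drawer ajar on the far side, about x 0.28 to 0.53, y -0.09 to 0.19.)

How it is judged:
On the way, in this order (a step that is already met when the one before it is completed fails the run):
1. the can hangs by its bow from the hook, let go of and still (distance between can_bow and hook_seat below 0.06 m and value of joint scale_slide above 0.008 m and contact force between each of the arm, the fingers and can below 0.2 N and linear speed of can below 0.04 m/s and angular speed of can below 0.4 rad/s and velocity of joint scale_slide between -0.02 and 0.02 m/s), for 0.3 s.
2. the button on top of the scale is pressed down (value of joint hold_button above 0.004 m), for 0.05 s.
At the end, for the whole second after the job is handed in: The can hangs by its bow from the hook (middle of the bow within 60 mm of the seat, hook sunk by more than 8 mm), untouched by the robot and still (under 0.04 m/s and 0.4 rad/s, hook under 0.02 m/s), and the button is up again (under 1.5 mm) (all of step 1 and value of joint hold_button below 0.0015 m).
It fails at once if the button is pressed (2.5 mm or more) while the can is not yet hanging free and still on the hook (can over 0.06 m/s or 0.6 rad/s, hook over 0.03 m/s, or can touched by the robot) (value of joint hold_button above 0.0025 m and (distance between can_bow and hook_seat above 0.06 m or value of joint scale_slide below 0.007 m or contact force between any of the fingers, the arm and can above 0.5 N or linear speed of can above 0.06 m/s or angular speed of can above 0.6 rad/s or velocity of joint scale_slide above 0.03 m/s or velocity of joint scale_slide below -0.03 m/s)).
It fails at once if the spring is run down to its stop (hook sunk by 55 mm or more) (value of joint scale_slide above 0.055 m).
It fails at once if the mug, the roll of tape or the small box is moved by more than 30 mm (distance of any of mug, tape_roll, box from where it was at the start of the episode above 0.03 m).
It also fails if it takes over 70 s, if anything falls off the work surface, if the arm or the gripper's body presses on something with over 40 N, if the wrist force passes 120 N, or if a joint passes its speed limit or range.

## Working session

There is one attempt and no reset: what is moved stays moved. The work goes in short steps, Python scripts to look and compute and a tool call to move; the robot and the scene stay as the last step left them, time stands still between calls to the robot, and variables do not carry over. Pictures are saved under pics/ and viewed, at most 10 in all, crops included, and the job is handed in when it is done.

Besides the shell and the picture viewer there is one more tool, called after "Request:" in YAML: its name, and indented under it one key for each argument. send_rows: Moves the arm, as the interface text tells. Its arguments: {"type":"object","properties":{"plan":{"type":"array"},"squeeze":{"type":"number"}},"required":["plan"]}

```bash
mkdir -p pics
cat > h.py <<'E'
import numpy as np, cv2
from scipy.spatial.transform import Rotation as R
from workcell import get_state, camera, finish_job, finger_overhang
def rot(o):
    o=np.array(o,float)
    return o if o.shape==(3,3) else (R.from_euler('xyz',o).as_matrix() if o.size==3 else R.from_quat(o).as_matrix())
def cloud(name):
    s=get_state(); c=camera(name); K=np.array(c['intrinsics']); d=c['depth']
    v,u=np.mgrid[0:d.shape[0],0:d.shape[1]]
    P=np.stack([(u-K[0,2])/K[0,0]*d,-(v-K[1,2])/K[1,1]*d,-d],-1)
    if name=='wrist':
        M=np.array(c['mount']); P=P@M[:3,:3].T+M[:3,3]; Rm=rot(s['tool_rot']); t=np.array(s['tool_pos'])
    else: Rm=rot(c['orientation']); t=np.array(c['position'])
    P=P@Rm.T+t; P[d==0]=np.nan
    return c,P
def save(c,fn): cv2.imwrite('pics/'+fn,np.ascontiguousarray(c['pixels'][:,:,::-1]))
E
python3 - <<'E'
from h import *
print(get_state(), finger_overhang)
for n in ['scene','top']:
    c,P=cloud(n); save(c,n+'.png'); np.save(n+'.npy',P); print({k:c[k] for k in c if k not in('pixels','depth')})
E
```

```text
{'clock': 0.0, 'joints': array([-1.36958292e+00,  3.51239381e-01,  1.65241023e+00, -8.04451793e-06,
        1.13912174e+00, -8.46182592e-02]), 'joint_velocities': array([ 0.00209828,  0.00177635, -0.0008105 , -0.00123075,  0.00052597,
       -0.00050666]), 'tau': array([ 3.00887596e-04, -4.97315705e+01, -2.85258114e+01,  6.99631590e-02,
        2.58183625e-02, -6.18248782e-05]), 'tool_pos': array([ 0.15506446, -0.52755686,  0.40420485]), 'tool_rot': array([-3.14041755e+00, -9.23439980e-05,  2.85834987e-01]), 'force': array([-0.21194403,  0.05576422, -0.38555706]), 'ft_torque': array([0.03027706, 0.02630731, 0.01949797]), 'gripper_force': 0.0, 'finger_gap': 0.09307094374583388} 0.1861
{'intrinsics': array([[460.94673912,   0.        , 319.03766841],
       [  0.        , 460.94673912, 204.060955  ],
       [  0.        ,   0.        ,   1.        ]]), 'position': array([ 1.4067695 , -0.31722692,  1.13282292]), 'orientation': array([ 0.72223241, -0.01157029,  1.41151461])}
{'intrinsics': array([[372.57437443,   0.        , 317.20863234],
       [  0.        , 372.57437443, 202.2212197 ],
       [  0.        ,   0.        ,   1.        ]]), 'position': array([ 0.38645617, -0.15829494,  1.11242299]), 'orientation': array([ 0.21583308, -0.00428756, -1.62560212])}
```

View pics/scene.png

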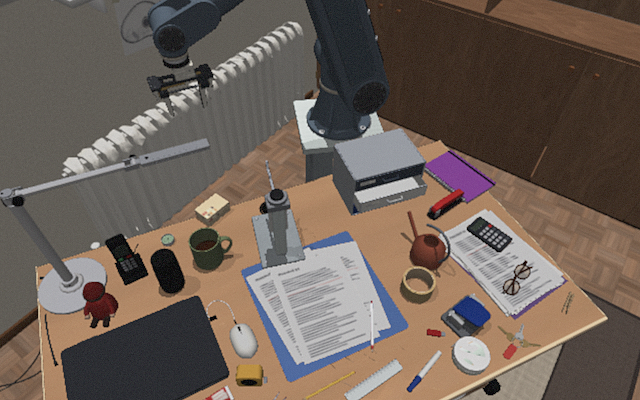

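View pics/top.png

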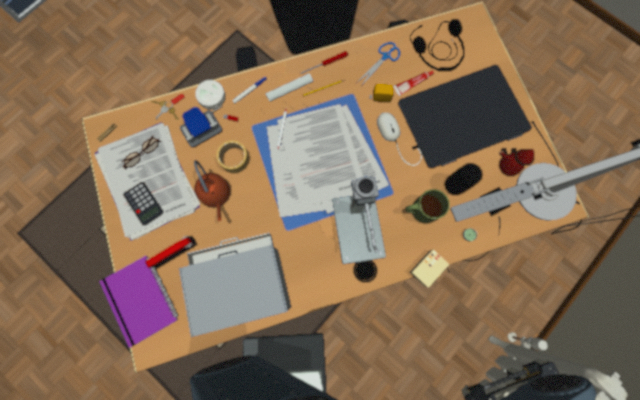

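The scene view shows the can at (428,250) with its spout toward (410,215), and the scale at (277,215) with its hook toward the robot. The tape roll is at (418,285), the mug at (208,250) and the box at (212,207). The top view has the can at (212,190), and the scale's head at (365,187) with its hook end near (375,255).

Run:
```python
from h import *
s=cv2.imread('pics/scene.png');t=cv2.imread('pics/top.png')
Ps=np.load('scene.npy');Pt=np.load('top.npy')
f=lambda a,x,y,w,h:cv2.resize(a[y:y+h,x:x+w],(400,300),interpolation=cv2.INTER_CUBIC)
cv2.imwrite('pics/crops.png',np.vstack([np.hstack([f(s,390,200,80,60+0),f(s,235,150,100,75+0)]),np.hstack([f(t,180,150,80,60),f(t,320,165,120,90)])]))
hsv=cv2.cvtColor(s,cv2.COLOR_BGR2HSV)
for nm,P,im in(('s',Ps,s),('t',Pt,t)):
    hsv=cv2.cvtColor(im,cv2.COLOR_BGR2HSV)
    reg=(P[...,2]>0.012)&(P[...,2]<0.2)&(P[...,0]>0.45)&(P[...,0]<0.8)&(P[...,1]>0.0)&(P[...,1]<0.3)
    X=P[reg]; print(nm,len(X)); 
    can=reg&((hsv[...,0]<12)|(hsv[...,0]>170))&(hsv[...,1]>90)
    X=P[can];print('can',len(X),X.min(0),X.max(0),np.median(X,0))
    for lo in np.arange(0.01,0.16,0.015):
        q=X[(X[:,2]>=lo)&(X[:,2]<lo+0.015)]
        if len(q):print(round(lo,3),len(q),q.min(0).round(3),q.max(0).round(3),q.mean(0).round(3))
    reg=(P[...,2]>0.19)&(P[...,2]<0.3)&(P[...,0]>0.25)&(P[...,0]<0.75)&(P[...,1]>-0.4)&(P[...,1]<-0.08)
    X=P[reg]
    for lo in np.arange(0.19,0.29,0.01):
        q=X[(X[:,2]>=lo)&(X[:,2]<lo+0.01)]
        if len(q):print('sc',round(lo,3),len(q),q.min(0).round(3),q.max(0).round(3),q.mean(0).round(3))
```

```text
s 4951
can 1233 [0.46990925 0.08638597 0.01218068] [0.7463332  0.29971644 0.09732361] [0.68171972 0.13171504 0.04879575]
0.01 135 [0.503 0.086 0.012] [0.73  0.272 0.025] [0.679 0.136 0.019]
0.025 225 [0.476 0.088 0.025] [0.728 0.3   0.04 ] [0.627 0.165 0.033]
0.04 375 [0.47  0.088 0.04 ] [0.727 0.299 0.055] [0.611 0.178 0.047]
0.055 273 [0.593 0.09  0.055] [0.725 0.179 0.07 ] [0.687 0.123 0.062]
0.07 205 [0.583 0.097 0.07 ] [0.743 0.17  0.084] [0.677 0.129 0.076]
0.085 20 [0.571 0.095 0.086] [0.746 0.162 0.097] [0.59  0.102 0.091]
sc 0.19 31 [ 0.607 -0.305  0.19 ] [ 0.613 -0.273  0.2  ] [ 0.611 -0.288  0.195]
sc 0.2 17 [ 0.609 -0.302  0.2  ] [ 0.614 -0.272  0.206] [ 0.612 -0.289  0.203]
sc 0.21 1 [ 0.475 -0.296  0.22 ] [ 0.475 -0.296  0.22 ] [ 0.475 -0.296  0.22 ]
sc 0.22 64 [ 0.456 -0.305  0.22 ] [ 0.632 -0.26   0.23 ] [ 0.527 -0.295  0.226]
sc 0.23 87 [ 0.453 -0.319  0.23 ] [ 0.634 -0.257  0.24 ] [ 0.588 -0.293  0.235]
sc 0.24 136 [ 0.453 -0.319  0.24 ] [ 0.634 -0.256  0.25 ] [ 0.613 -0.29   0.246]
sc 0.25 113 [ 0.587 -0.313  0.25 ] [ 0.633 -0.259  0.26 ] [ 0.618 -0.288  0.257]
sc 
[... 692 characters left out ...]
]
0.1 1 [0.578 0.095 0.1  ] [0.578 0.095 0.1  ] [0.578 0.095 0.1  ]
0.115 1 [0.65  0.122 0.123] [0.65  0.122 0.123] [0.65  0.122 0.123]
sc 0.21 13 [ 0.569 -0.312  0.212] [ 0.584 -0.259  0.22 ] [ 0.574 -0.285  0.216]
sc 0.22 137 [ 0.464 -0.314  0.22 ] [ 0.619 -0.258  0.23 ] [ 0.527 -0.295  0.226]
sc 0.23 144 [ 0.458 -0.318  0.23 ] [ 0.623 -0.257  0.24 ] [ 0.556 -0.291  0.236]
sc 0.24 137 [ 0.451 -0.32   0.24 ] [ 0.631 -0.258  0.25 ] [ 0.588 -0.284  0.247]
sc 0.25 84 [ 0.58  -0.316  0.25 ] [ 0.631 -0.258  0.26 ] [ 0.602 -0.284  0.256]
sc 0.26 197 [ 0.579 -0.314  0.26 ] [ 0.63  -0.263  0.27 ] [ 0.603 -0.288  0.264]
sc 0.27 116 [ 0.589 -0.305  0.27 ] [ 0.62  -0.272  0.275] [ 0.605 -0.288  0.272]
```

View pics/crops.png

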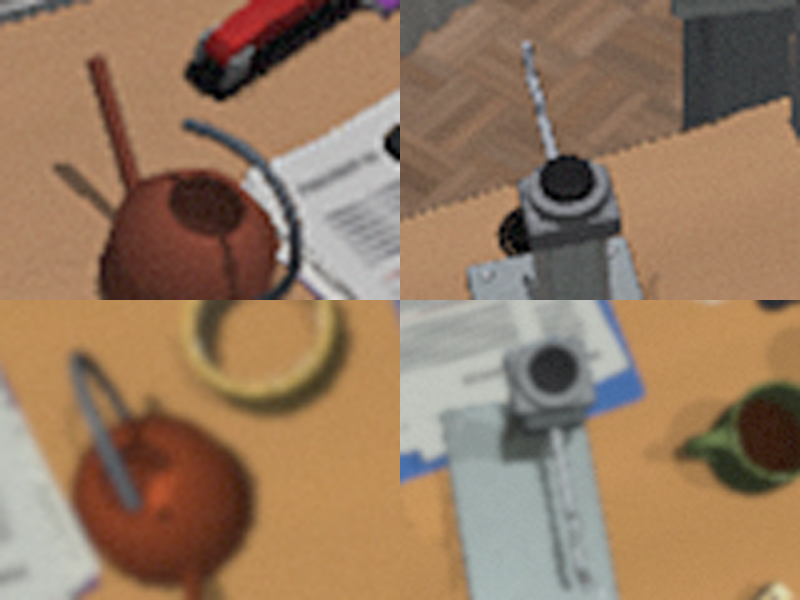

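The crops show the dark bow standing over the can's back, opposite the spout. The button is at the centre of the scale's head, and the rod runs from it toward the robot.

Run:
```python
from h import *
for nm in('scene','top'):
    P=np.load(nm+'.npy'); im=cv2.imread('pics/'+nm+'.png'); hsv=cv2.cvtColor(im,cv2.COLOR_BGR2HSV)
    red=((hsv[...,0]<12)|(hsv[...,0]>170))&(hsv[...,1]>90)
    def box(x0,x1,y0,y1,z0,z1): return (P[...,0]>x0)&(P[...,0]<x1)&(P[...,1]>y0)&(P[...,1]<y1)&(P[...,2]>z0)&(P[...,2]<z1)
    b=P[box(.6,.76,.07,.19,.02,.078)&red]
    # body circle fit per height on outer points (sphere-ish): fit cone-free circle with axis & radius 0.049 at mid heights
    q=b[(b[:,2]>.03)&(b[:,2]<.055)]
    A=np.c_[2*q[:,:2],np.ones(len(q))]; s=np.linalg.lstsq(A,(q[:,:2]**2).sum(1),rcond=None)[0]
    print(nm,'body',s[:2],np.sqrt(s[2]+s[:2]@s[:2]))
    sp=P[box(.55,.615,.06,.14,.05,.13)&red]; print('spout',len(sp),sp[np.argsort(sp[:,0])[:6]].round(3).tolist())
    w=P[box(.6,.8,.06,.22,.1,.2)]; print('bow',len(w),w.min(0),w.max(0)); 
    c,vec=w[:,:2].mean(0),np.linalg.svd(w[:,:2]-w[:,:2].mean(0))[2][0]; print(c,np.degrees(np.arctan2(vec[1],vec[0])))
    print(w[np.argsort(-w[:,2])][::max(1,len(w)//14)].round(3).tolist())
    r=P[box(.42,.57,-.36,-.22,.2,.26)]; c=r[:,:2].mean(0);vec=np.linalg.svd(r[:,:2]-c)[2][0]; print('rod',len(r),c,np.degrees(np.arctan(vec[1]/vec[0])))
    print(r[np.argsort(r[:,0])][::max(1,len(r)//25)].round(3).tolist())
    t=P[box(.57,.64,-.33,-.24,.267,.28)]; print('but',t.mean(0),t.min(0),t.max(0))
    T=P[box(.6,.9,.0,.2,.04,.056)&~red]; print('tape',T.min(0),T.max(0))
```

```text
scene body [0.67342463 0.13379024] 0.048810999395282155
spout 68 [[0.571, 0.098, 0.088], [0.576, 0.097, 0.086], [0.577, 0.096, 0.092], [0.578, 0.099, 0.092], [0.578, 0.101, 0.096], [0.578, 0.098, 0.097]]
bow 121 [0.64850438 0.12343519 0.1011632 ] [0.74880498 0.16280088 0.15009919]
[0.7073761  0.14660657] 20.91519308989167
[[0.695, 0.142, 0.15], [0.726, 0.154, 0.147], [0.704, 0.151, 0.146], [0.687, 0.137, 0.145], [0.717, 0.155, 0.144], [0.726, 0.155, 0.142], [0.691, 0.142, 0.141], [0.677, 0.133, 0.138], [0.675, 0.132, 0.135], [0.736, 0.154, 0.134], [0.737, 0.154, 0.131], [0.733, 0.162, 0.128], [0.74, 0.157, 0.125], [0.74, 0.161, 0.12], [0.74, 0.158, 0.111], [0.743, 0.159, 0.101]]
rod 84 [ 0.49581591 -0.2986774 ] 5.417979047513565
[[0.453, -0.304, 0.242], [0.456, -0.299, 0.237], [0.458, -0.305, 0.236], [0.459, -0.302, 0.24], [0.46, -0.303, 0.229], [0.463, -0.305, 0.245], [0.466, -0.301, 0.227], [0.467, -0.298, 0.224], [0.469, -0.301, 0.226], [0.471, -0.304, 0.225], [0.476, -0.299, 0.225], [0.479, -0.302, 0.228], [0.495, -0.3, 0.232], [0.497, -0.295, 0.233], [0.502, -0.298, 0.234], [0.5
[... 1317 characters left out ...]
298, 0.224], [0.476, -0.3, 0.225], [0.481, -0.299, 0.224], [0.487, -0.303, 0.231], [0.491, -0.296, 0.228], [0.494, -0.295, 0.237], [0.499, -0.301, 0.236], [0.504, -0.301, 0.234], [0.51, -0.301, 0.226], [0.515, -0.296, 0.227], [0.52, -0.294, 0.227], [0.525, -0.299, 0.226], [0.53, -0.295, 0.226], [0.535, -0.293, 0.225], [0.54, -0.291, 0.224], [0.545, -0.291, 0.227], [0.552, -0.294, 0.227], [0.555, -0.293, 0.223], [0.561, -0.292, 0.23], [0.567, -0.291, 0.228], [0.569, -0.275, 0.22], [0.57, -0.294, 0.224]]
but [ 0.60456101 -0.288369    0.27074002] [ 0.58879161 -0.30499485  0.26729044] [ 0.62082261 -0.27160593  0.27476143]
tape [0.61348554 0.0298631  0.04016481] [0.89968417 0.19998884 0.05586704]
```

```bash
cat >> h.py <<'E'
def to(p,yaw_deg):
    """remaining shift in current tool axes (cm) and turn about tool z (deg)"""
    s=get_state(); Rm=rot(s['tool_rot']); d=Rm.T@(np.array(p)-s['tool_pos'])*100
    t=-(yaw_deg-np.degrees(s['tool_rot'][2])); print('t',round(s['clock'],2),'pos',s['tool_pos'].round(4),'rot',np.degrees(s['tool_rot']).round(2),'F',s['force'].round(2),'gap',round(s['finger_gap'],4),'grip',round(s['gripper_force'],1))
    print('shift cm',d.round(2),'turn',round((t+180)%360-180,2))
E
python3 - <<'E'
from h import *
P=np.load('top.npy');im=cv2.imread('pics/top.png');hsv=cv2.cvtColor(im,cv2.COLOR_BGR2HSV)
g=P[(hsv[...,0]>35)&(hsv[...,0]<85)&(hsv[...,1]>60)&(P[...,2]>.02)&(P[...,2]<.13)&(P[...,1]<-.3)]
print('mug',np.percentile(g,[2,50,98],axis=0).round(3).tolist())
l=P[(P[...,2]>.15)&(P[...,1]<-.36)&(P[...,0]>.3)]; l=l[l[:,2]<.8]
print('lamp',np.percentile(l,[1,50,99],axis=0).round(3).tolist()); print(l[np.argsort(-l[:,1])][::max(1,len(l)//15)].round(3).tolist())
to([.6646,.1301,.42],20)
E
```

```text
mug [[0.547, -0.661, 0.028], [0.585, -0.486, 0.075], [1.175, -0.435, 0.128]]
lamp [[0.499, -0.876, 0.166], [0.555, -0.615, 0.379], [0.638, -0.443, 0.382]]
[[0.521, -0.439, 0.377], [0.507, -0.463, 0.379], [0.531, -0.486, 0.376], [0.535, -0.509, 0.38], [0.534, -0.532, 0.379], [0.541, -0.555, 0.38], [0.534, -0.579, 0.379], [0.554, -0.604, 0.377], [0.545, -0.627, 0.38], [0.562, -0.666, 0.38], [0.579, -0.709, 0.379], [0.599, -0.751, 0.379], [0.596, -0.796, 0.38], [0.615, -0.84, 0.381], [0.619, -0.868, 0.204], [0.612, -0.878, 0.198]]
t 0.1 pos [ 0.1551 -0.5276  0.4043] rot [-179.94   -0.     16.38] F [-0.14 -0.15 -0.89] gap 0.0929 grip 0.0
shift cm [ 67.43 -48.73  -1.52] turn -3.62
```

Request:
send_rows:
  plan: [3.4, -2.4, -0.6, 0, 9.3, 3.4, -2.4, -0.6, 0, 9.3, 3.4, -2.4, -0.6, 0, 9.3, 3.4, -2.4, -0.6, 0, 9.3, 3.4, -2.4, -0.6, 0, 9.3, 3.4, -2.4, -0.6, 0, 9.3, 3.4, -2.4, -0.6, 0, 9.3, 3.4, -2.4, -0.6, 0, 9.3, 3.4, -2.4, 0, 0, 9.3, 3.4, -2.4, 0, 0, 9.3]

```text
clock: 1.1
tool_pos: [0.4144, -0.2, 0.4528]
tool_rot: [3.141, -0.0, 0.286]
force: [1.1, -0.5, -0.1]
finger_gap: 0.0927
gripper_force: 0.0
```

Request:
send_rows:
  plan: [3.3, -2.4, 0, 0, 9.3, 3.3, -2.4, 0, 0, 9.3, 3.3, -2.4, 0, 0, 9.3, 3.3, -2.4, 0, 0, 9.3, 3.3, -2.4, 0, 0, 9.3, 3.3, -2.4, 0, -1, 9.3, 3.3, -2.4, 0, -1, 9.3, 3.3, -2.4, 0, -1.6, 9.3, 2, -1.5, 0, 0, 9.3, 0, 0, 0, 0, 9.3]

```text
clock: 2.1
tool_pos: [0.6256, 0.0817, 0.4517]
tool_rot: [-3.141, 0.001, 0.351]
force: [-0.1, -0.2, -0.1]
finger_gap: 0.0927
gripper_force: 0.0
```

Run:
```python
from h import *
to([.6646,.1301,.42],20); print(get_state()['joints'].round(2))
c,P=cloud('wrist'); print(np.array(c['mount']).round(3)); save(c,'w1.png'); np.save('w1.npy',P)
w=P[(P[...,0]>.6)&(P[...,0]<.77)&(P[...,1]>.06)&(P[...,1]<.22)&(P[...,2]>.1)&(P[...,2]<.2)]
print(len(w),w.min(0),w.max(0),w.mean(0)); v=np.linalg.svd(w[:,:2]-w[:,:2].mean(0))[2][0]; print(np.degrees(np.arctan(v[1]/v[0])))
for x in np.arange(.64,.76,.01):
    q=w[(w[:,0]>=x)&(w[:,0]<x+.01)]
    if len(q): print(round(x,3),len(q),q.mean(0).round(3),q[:,1].min().round(3),q[:,1].max().round(3),q[:,2].max().round(3))
```

```text
t 2.1 pos [0.6256 0.0817 0.4517] rot [-1.7996e+02  5.0000e-02  2.0130e+01] F [-0.07 -0.2  -0.12] gap 0.0927 grip 0.0
shift cm [ 5.33 -3.21  3.16] turn 0.13
[0.06 0.46 1.37 0.   1.31 1.28]
[[-0.001  0.958  0.287  0.081]
 [ 1.     0.001 -0.     0.   ]
 [-0.     0.287 -0.958  0.02 ]
 [ 0.     0.     0.     1.   ]]
1207 [0.64818858 0.12436257 0.10076516] [0.74619194 0.16439439 0.15126644] [0.69811229 0.14491001 0.14012113]
20.046666459396548
0.64 13 [0.649 0.128 0.123] 0.125 0.131 0.124
0.65 97 [0.655 0.129 0.127] 0.124 0.134 0.133
0.66 110 [0.665 0.133 0.134] 0.128 0.139 0.139
0.67 121 [0.675 0.136 0.14 ] 0.131 0.142 0.144
0.68 132 [0.685 0.14  0.144] 0.135 0.146 0.148
0.69 143 [0.695 0.144 0.147] 0.138 0.149 0.15
0.7 151 [0.705 0.148 0.148] 0.142 0.153 0.151
0.71 143 [0.715 0.151 0.147] 0.146 0.157 0.15
0.72 136 [0.725 0.155 0.142] 0.15 0.16 0.146
0.73 112 [0.735 0.158 0.133] 0.153 0.163 0.141
0.74 49 [0.743 0.16  0.116] 0.157 0.164 0.127
```

View pics/w1.png

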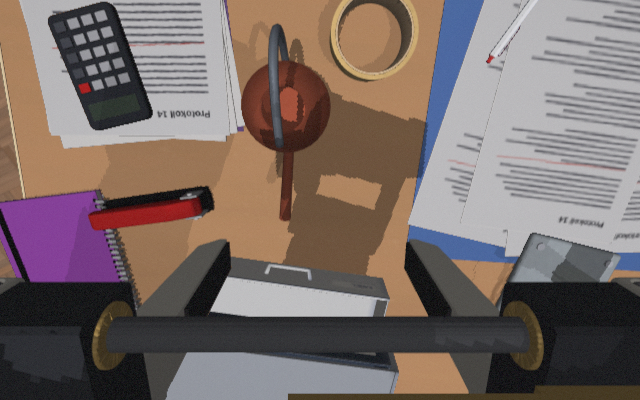

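The wrist view shows the bow from (277,28) to (278,148) over the can. It agrees with the bow line at 20°, with the highest part near (0.705, 0.148, 0.151).

Request:
send_rows:
  plan: [3.2, -1.7, 0, 0, 9.3, 3.1, -1.7, 0, 0, 9.3, 0, 0, 3, 0, 9.3, 0, 0, 3, 0, 9.3, 0, 0, 3, 0, 9.3, 0, 0, 2.5, 0, 9.3, 0, 0, 2, 0, 9.3, 0, 0, 1.5, 0, 9.3, 0, 0, 0, 0, 9.3, 0, 0, 0, 0, 9.3]

```text
clock: 3.15
tool_pos: [0.6725, 0.1323, 0.3035]
tool_rot: [3.141, -0.001, 0.348]
force: [-0.6, 0.9, -0.2]
finger_gap: 0.093
gripper_force: 0.0
```

Request:
send_rows:
  plan: [0, 0, 0, 0, 3, 0, 0, 0, 0, 2, 0, 0, 0, 0, 1, 0, 0, 0, 0, 0, 0, 0, 0, 0, 0, 0, 0, 0, 0, 0, 0, 0, 0, 0, 0, 0, 0, 0, 0, 0]
  squeeze: 50

```text
clock: 3.95
tool_pos: [0.6723, 0.1328, 0.3027]
tool_rot: [-3.142, 0.0, 0.349]
force: [0.5, -0.2, 0.8]
finger_gap: 0.0337
gripper_force: 0.0
```

Run:
```python
from h import *
to([.673,.1357,.302],20)
c,P=cloud('wrist'); save(c,'w2.png')
```

```text
t 3.95 pos [0.6723 0.1328 0.3027] rot [-1.800e+02  1.000e-02  1.998e+01] F [ 0.48 -0.18  0.78] gap 0.0337 grip 0.0
shift cm [ 0.16 -0.25  0.07] turn -0.02
```

View pics/w2.png

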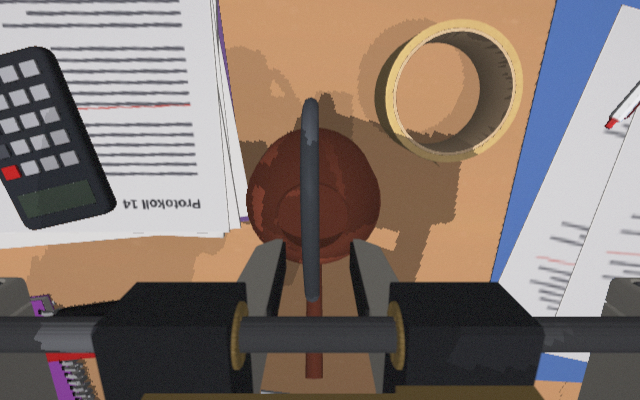

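The bow at column 312 lies between the fingers, which are still closing, and sits about 2.5 mm to one side. I'll centre on it and finish closing.

Request:
send_rows:
  plan: [0, -0.25, 0, 0, 2.5, 0, 0, 0, 0, 1, 0, 0, 0, 0, 0, 0, 0, 0, 0, 0, 0, 0, 0, 0, 0, 0, 0, 0, 0, 0, 0, 0, 0, 0, 0, 0, 0, 0, 0, 0]

```text
clock: 4.8
tool_pos: [0.6715, 0.1352, 0.3028]
tool_rot: [-3.141, -0.0, 0.349]
force: [-0.0, 1.5, 0.4]
finger_gap: 0.0058
gripper_force: 50.0
```

Run:
```python
from h import *
to([.673,.1357,.302],20)
```

```text
t 4.8 pos [0.6715 0.1352 0.3028] rot [-179.99   -0.     19.98] F [-0.01  1.51  0.45] gap 0.0058 grip 50.0
shift cm [0.16 0.   0.08] turn -0.02
```

Request:
send_rows:
  plan: [0, 0, -0.5, 0, 0, 0, 0, -1, 0, 0, 0, 0, -2, 0, 0, 0, 0, -3, 0, 0, 0, 0, -3, 0, 0, 0, 0, -3, 0, 0, 0, 0, -3, 0, 0, 0, 0, -2.5, 0, 0, 0, 0, -1.5, 0, 0, 0, 0, -0.5, 0, 0]

```text
clock: 5.8
tool_pos: [0.6712, 0.135, 0.5053]
tool_rot: [3.141, -0.003, 0.349]
force: [0.0, 0.4, -3.2]
finger_gap: 0.0062
gripper_force: 50.0
```

Request:
send_rows:
  plan: [0, 0, 0, 0, 0, 0, 0, 0, 0, 0, 0, 0, 0, 0, 0]

```text
clock: 6.1
tool_pos: [0.6715, 0.1351, 0.5015]
tool_rot: [-3.141, 0.002, 0.349]
force: [0.4, -0.2, -3.4]
finger_gap: 0.0062
gripper_force: 50.0
```

Run:
```python
from h import *
to([.45,-.05,.50],-84)
c,P=cloud('wrist'); save(c,'w3.png')
s=get_state(); print(s['ft_torque'])
```

```text
t 6.1 pos [0.6715 0.1351 0.5015] rot [-1.7998e+02  1.1000e-01  1.9970e+01] F [ 0.45 -0.16 -3.36] gap 0.0062 grip 50.0
shift cm [-27.14   9.83   0.2 ] turn 103.97
[-0.01851647 -0.02151581 -0.02684047]
```

View pics/w3.png

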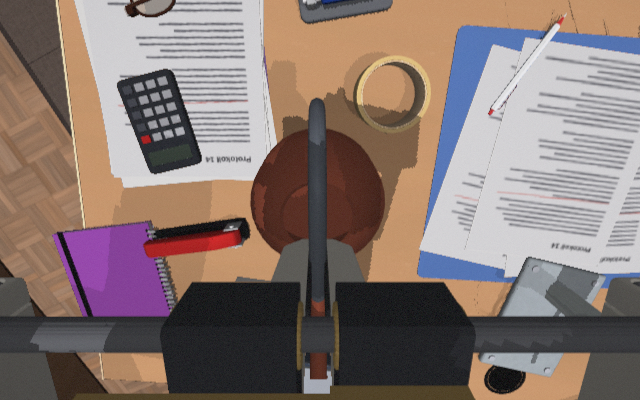

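The can is held upright by the bow. The load is 3.4 N, so about 0.35 kg and a 17 mm sink.

Request:
send_rows:
  plan: [-0.8, 0.5, 0, 0, 0, -1.7, 1.1, 0, 0, 0, -2.5, 1.6, 0, 0, 0, -2.5, 1.6, 0, 0, 0, -2.5, 1.6, 0, 0, 0, -2.5, 1.7, 0, 0, 0, -2.5, 1.7, 0, 0, 0, -2.5, 1.6, 0, 0, 0, -2.5, 1.6, 0, 0, 0, -2.5, 1.6, 0, 0, 0]

```text
clock: 7.15
tool_pos: [0.5085, -0.08, 0.5026]
tool_rot: [3.141, 0.0, 0.349]
force: [0.3, 0.7, -3.3]
finger_gap: 0.0058
gripper_force: 50.0
```

Request:
send_rows:
  plan: [-2.5, 1.6, 0, 0, 0, -2.5, 1.7, 0, 0, 0, -2.5, 1.7, 0, 0, 0, -2.5, 1.6, 0, 0, 0, -2.5, 1.6, 0, 0, 0, -2.5, 1.6, 0, 0, 0, -2.5, 1.6, 0, 0, 0, -2.2, 1.4, 0, 0, 0, -1.3, 0.9, 0, 0, 0, -0.6, 0.3, 0, 0, 0]

```text
clock: 8.15
tool_pos: [0.3535, -0.2851, 0.5027]
tool_rot: [3.141, 0.0, 0.347]
force: [0.8, 0.1, -2.5]
finger_gap: 0.0062
gripper_force: 50.0
```

Request:
send_rows:
  plan: [0, 0, 0, 3, 0, 0, 0, 0, 6, 0, 0, 0, 0, 8, 0, 0, 0, 0, 8, 0, 0, 0, 0, 8, 0, 0, 0, 0, 8, 0, 0, 0, 0, 8, 0, 0, 0, 0, 8, 0, 0, 0, 0, 8, 0, 0, 0, 0, 8, 0]

```text
clock: 9.15
tool_pos: [0.3546, -0.2838, 0.5027]
tool_rot: [-3.141, 0.0, -0.931]
force: [0.7, -0.8, -4.2]
finger_gap: 0.0061
gripper_force: 50.0
```

Request:
send_rows:
  plan: [0, 0, 0, 8, 0, 0, 0, 0, 8, 0, 0, 0, 0, 8, 0, 0, 0, 0, 5, 0, 0, 0, 0, 2, 0, 0, 0, 0, 0, 0, 0, 0, 0, 0, 0]

```text
clock: 9.85
tool_pos: [0.3547, -0.284, 0.5027]
tool_rot: [-3.141, 0.0, -1.465]
force: [-0.2, 0.9, -3.6]
finger_gap: 0.0059
gripper_force: 50.0
```

Run:
```python
from h import *
to([.3526,-.283,.414],-84); print(get_state()['joints'].round(2))
s=get_state(); c,P=cloud('wrist'); 
Q=(P-s['tool_pos'])@rot(s['tool_rot'])   # tool coords
m=(Q[...,0]>.02)&(Q[...,0]<.1)&(abs(Q[...,1])<.02)&(Q[...,2]>.14)&(Q[...,2]<.21)
w=Q[m]
for x in np.arange(.02,.1,.008):
    q=w[(w[:,0]>=x)&(w[:,0]<x+.008)]
    if len(q): print('bow tool',round(x,3),len(q),q[:,1].mean().round(4),q[:,2].min().round(4),np.median(q[:,2]).round(4))
r=P[(P[...,0]>.43)&(P[...,0]<.57)&(P[...,1]>-.34)&(P[...,1]<-.26)&(P[...,2]>.2)&(P[...,2]<.26)]
print(len(r)); 
for x in np.arange(.44,.58,.01):
    q=r[(r[:,0]>=x)&(r[:,0]<x+.01)]
    if len(q): print('rod',round(x,3),len(q),q.mean(0).round(4),q[:,2].max().round(4))
save(c,'w4.png')
c,P=cloud('top');np.save('top2.npy',P);save(c,'top2.png')
c,P=cloud('scene');np.save('scene2.npy',P);save(c,'scene2.png')
```

```text
t 9.85 pos [ 0.3547 -0.284   0.5027] rot [-179.99    0.    -83.94] F [-0.16  0.87 -3.64] gap 0.0059 grip 50.0
shift cm [-0.12  0.2   8.87] turn 0.06
[-0.78  0.08  1.75  0.    1.31  2.26]
bow tool 0.02 293 -0.0006 0.153 0.1553
bow tool 0.028 334 -0.0007 0.1522 0.1541
bow tool 0.036 363 -0.0007 0.1521 0.1543
bow tool 0.044 392 -0.0007 0.1529 0.1562
bow tool 0.052 403 -0.0007 0.1556 0.1598
bow tool 0.06 386 -0.0009 0.1602 0.1659
bow tool 0.068 349 -0.0009 0.1684 0.1766
bow tool 0.076 110 -0.0009 0.183 0.1914
1866
rod 0.45 127 [ 0.4546 -0.3022  0.2418] 0.2456
rod 0.46 76 [ 0.4656 -0.3018  0.2292] 0.238
rod 0.47 131 [ 0.475  -0.2997  0.2255] 0.2273
rod 0.48 175 [ 0.4855 -0.2988  0.2276] 0.2324
rod 0.49 181 [ 0.4947 -0.2979  0.234 ] 0.2374
rod 0.5 81 [ 0.5037 -0.298   0.2317] 0.237
rod 0.51 143 [ 0.515  -0.2959  0.2253] 0.2272
rod 0.52 135 [ 0.5249 -0.2951  0.2254] 0.2278
rod 0.53 133 [ 0.5351 -0.2942  0.2255] 0.2279
rod 0.54 130 [ 0.5451 -0.2932  0.2255] 0.2275
rod 0.55 129 [ 0.5551 -0.292   0.2256] 0.2274
rod 0.56 425 [ 0.5681 -0.28    0.2246] 0.2348
```

View pics/w4.png

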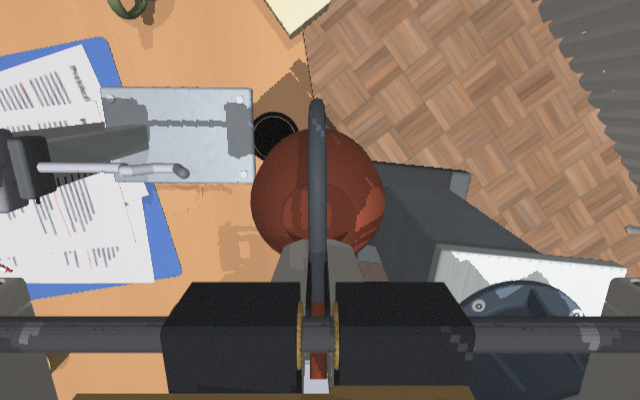

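The wrist view shows the rod's seat at (150,172) and the bow along column 318. Seat is about (0.4745, -0.300, 0.226), so I'll go down to insertion height and slide the bow over the tip.

Request:
send_rows:
  plan: [-0.3, 0, 0.8, 0, 0, -0.3, 0, 1.6, 0, 0, 0, 0, 2, 0, 0, 0, 0, 2, 0, 0, 0, 0, 1.2, 0, 0, 0, 0, 0.6, 0, 0, 0, 0, 0, 0, 0]

```text
clock: 10.7
tool_pos: [0.3541, -0.2783, 0.4203]
tool_rot: [3.141, 0.001, -1.466]
force: [0.5, 0.3, -3.4]
finger_gap: 0.0064
gripper_force: 50.0
```

Request:
send_rows:
  plan: [0, -0.7, 0, 0, 0, 0, -1.3, 0, 0, 0, 0, -1.5, 0, 0, 0, 0, -1.5, 0, 0, 0, 0, -1.5, 0, 0, 0, 0, -1.5, 0, 0, 0, 0, -1.5, 0, 0, 0, 0, -1.2, 0, 0, 0, 0, -0.7, 0, 0, 0, 0, -0.3, 0, 0, 0]

```text
clock: 11.7
tool_pos: [0.4711, -0.2661, 0.4206]
tool_rot: [3.141, 0.0, -1.466]
force: [0.3, 0.0, -3.2]
finger_gap: 0.0058
gripper_force: 50.0
```

Request:
send_rows:
  plan: [0, 0, 0, 0, 0, 0, 0, 0, 0, 0]

```text
clock: 11.9
tool_pos: [0.4702, -0.2662, 0.4207]
tool_rot: [3.141, 0.0, -1.467]
force: [-0.1, -0.2, -2.7]
finger_gap: 0.0058
gripper_force: 50.0
```

Run:
```python
from h import *
to([.4709,-.266,.4205],-84)
c,P=cloud('wrist'); save(c,'w5.png')
c,P=cloud('top'); a=c['pixels'][180:280,310:430,::-1]
d,P=cloud('scene'); b=d['pixels'][140:240,220:340,::-1]
f=lambda z:cv2.resize(np.ascontiguousarray(z),(400,300),interpolation=cv2.INTER_CUBIC)
w=cv2.resize(np.ascontiguousarray(c['pixels'][:,:,::-1]),(10,10))
cv2.imwrite('pics/x5.png',np.vstack([np.hstack([f(a),f(b)]),np.hstack([f(cv2.imread('pics/w5.png')[50:300,120:453])]*2)]))
```

```text
t 11.9 pos [ 0.4702 -0.2662  0.4207] rot [ 1.7998e+02  1.0000e-02 -8.4040e+01] F [-0.08 -0.19 -2.7 ] gap 0.0058 grip 50.0
shift cm [-0.02 -0.08  0.02] turn -0.04
```

View pics/x5.png

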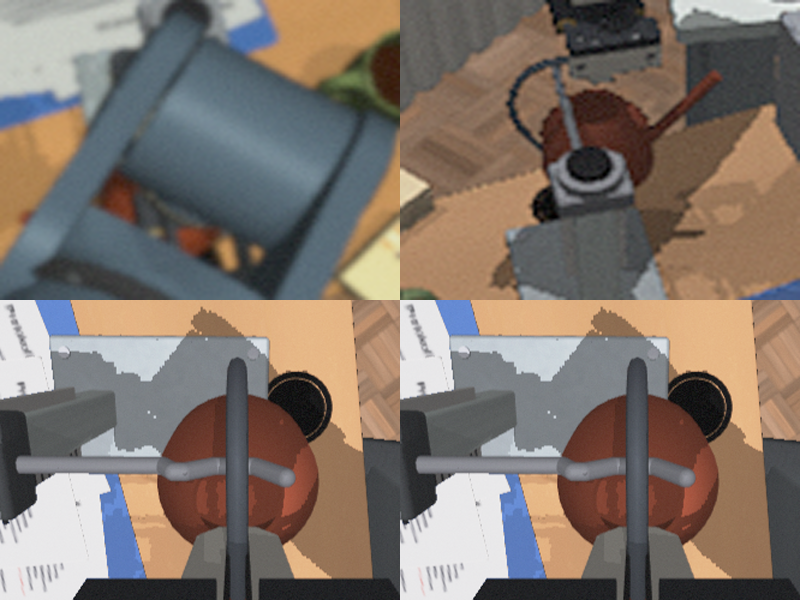

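The bow now sits over the rod's seat, with the rod passing under it at the crop's (237,465). Next I'll lower slowly and watch the load pass to the hook.

Request:
send_rows:
  plan: [0, 0, 0.4, 0, 0, 0, 0, 0.6, 0, 0, 0, 0, 0.6, 0, 0, 0, 0, 0.6, 0, 0, 0, 0, 0.5, 0, 0, 0, 0, 0.3, 0, 0, 0, 0, 0.2, 0, 0, 0, 0, 0.2, 0, 0, 0, 0, 0.2, 0, 0, 0, 0, 0.2, 0, 0]

```text
clock: 13.05
tool_pos: [0.4705, -0.2662, 0.3828]
tool_rot: [-3.141, -0.0, -1.467]
force: [0.1, 0.1, -2.0]
finger_gap: 0.006
gripper_force: 50.0
```

Request:
send_rows:
  plan: [0, 0, 0.2, 0, 0, 0, 0, 0.2, 0, 0, 0, 0, 0.2, 0, 0, 0, 0, 0.1, 0, 0, 0, 0, 0.1, 0, 0, 0, 0, 0, 0, 0, 0, 0, 0, 0, 0]

```text
clock: 13.75
tool_pos: [0.4705, -0.2662, 0.3748]
tool_rot: [-3.142, -0.0, -1.467]
force: [0.1, 0.0, -0.8]
finger_gap: 0.0063
gripper_force: 50.0
```

Request:
send_rows:
  plan: [0, 0, 0, 0, 0]

```text
clock: 13.85
tool_pos: [0.4705, -0.2662, 0.3748]
tool_rot: [-3.141, -0.0, -1.467]
force: [0.0, 0.1, -0.6]
finger_gap: 0.0059
gripper_force: 50.0
```

Request:
send_rows:
  plan: [0, 0, 0, 0, 0]

```text
clock: 13.95
tool_pos: [0.4705, -0.2662, 0.3748]
tool_rot: [-3.141, -0.0, -1.466]
force: [-0.8, 0.2, -1.4]
finger_gap: 0.0059
gripper_force: 50.0
```

Request:
send_rows:
  plan: [0, 0, 0.1, 0, 0, 0, 0, 0.1, 0, 0, 0, 0, 0.1, 0, 0, 0, 0, 0.1, 0, 0, 0, 0, 0, 0, 0]
  squeeze: 12

```text
clock: 14.45
tool_pos: [0.4705, -0.2662, 0.3706]
tool_rot: [3.142, -0.0, -1.467]
force: [-1.1, -1.1, -0.2]
finger_gap: 0.0072
gripper_force: 12.0
```

Request:
send_rows:
  plan: [0, 0, 0.1, 0, 0, 0, 0, 0.1, 0, 0, 0, 0, 0.1, 0, 0, 0, 0, 0.1, 0, 0, 0, 0, 0, 0, 0]
  squeeze: 4

```text
clock: 14.95
tool_pos: [0.4705, -0.2662, 0.3666]
tool_rot: [3.142, -0.0, -1.467]
force: [-0.1, -1.3, -0.1]
finger_gap: 0.0073
gripper_force: 4.0
```

Request:
send_rows:
  plan: [0, 0, 0.1, 0, 0, 0, 0, 0.1, 0, 0, 0, 0, 0.1, 0, 0, 0, 0, 0, 0, 0, 0, 0, 0, 0, 0]
  squeeze: 3

```text
clock: 15.45
tool_pos: [0.4705, -0.2662, 0.3638]
tool_rot: [-3.142, -0.0, -1.467]
force: [-0.4, -1.9, -0.6]
finger_gap: 0.0075
gripper_force: 3.0
```

Run:
```python
from h import *
to([.4709,-.266,.36],-84)
c,P=cloud('wrist'); save(c,'w6.png')
s=get_state(); Q=(P-s['tool_pos'])@rot(s['tool_rot'])
m=(Q[...,0]>.02)&(Q[...,0]<.1)&(abs(Q[...,1])<.006)&(Q[...,2]>.12)&(Q[...,2]<.21); w=Q[m]
for x in np.arange(.02,.1,.008):
    q=w[(w[:,0]>=x)&(w[:,0]<x+.008)]
    if len(q): print('bow tool',round(x,3),len(q),q[:,2].min().round(4))
r=P[(P[...,0]>.51)&(P[...,0]<.56)&(P[...,1]>-.32)&(P[...,1]<-.28)&(P[...,2]>.17)&(P[...,2]<.24)]
print('rod z',np.median(r[:,2]),'(unloaded .2254)')
```

```text
t 15.45 pos [ 0.4705 -0.2662  0.3638] rot [-180.     -0.    -84.02] F [-0.45 -1.91 -0.59] gap 0.0075 grip 3.0
shift cm [-0.01 -0.04  0.38] turn -0.02
bow tool 0.02 278 0.1479
bow tool 0.028 461 0.1459
bow tool 0.036 431 0.146
bow tool 0.044 417 0.1465
bow tool 0.052 438 0.1486
bow tool 0.06 431 0.1519
bow tool 0.068 407 0.1576
bow tool 0.076 305 0.1671
bow tool 0.084 37 0.186
rod z 0.20682879674131197 (unloaded .2254)
```

Request:
send_rows:
  plan: [0.1, 0, 0.1, 0, 0, 0.1, 0, 0.1, 0, 0, 0.1, 0, 0.1, 0, 0, 0.1, 0, 0.1, 0, 0, 0, 0, 0, 0, 0]

```text
clock: 16.0
tool_pos: [0.4709, -0.2701, 0.3594]
tool_rot: [3.141, 0.001, -1.467]
force: [-0.4, 3.3, -0.5]
finger_gap: 0.0075
gripper_force: 3.0
```

Run:
```python
from h import *
to([.4709,-.266,.36],-84)
s=get_state();c,P=cloud('wrist');save(c,'w7.png')
Q=(P-s['tool_pos'])@rot(s['tool_rot'])
m=(Q[...,0]>.02)&(Q[...,0]<.1)&(abs(Q[...,1])<.006)&(Q[...,2]>.12)&(Q[...,2]<.21); w=Q[m]
for x in np.arange(.02,.1,.008):
    q=w[(w[:,0]>=x)&(w[:,0]<x+.008)]
    if len(q): print('bow tool',round(x,3),len(q),q[:,2].min().round(4))
r=P[(P[...,0]>.51)&(P[...,0]<.56)&(P[...,1]>-.32)&(P[...,1]<-.28)&(P[...,2]>.17)&(P[...,2]<.24)]
r2=(r-s['tool_pos'])@rot(s['tool_rot']); print('rod z',np.median(r[:,2]),'rod tool x',np.median(r2[:,0]))
d,P=cloud('scene'); b=cv2.resize(np.ascontiguousarray(d['pixels'][140:240,220:340,::-1]),(400,300))
cv2.imwrite('pics/x7.png',np.hstack([b,cv2.resize(cv2.imread('pics/w7.png')[50:300,120:453],(400,300))]))
```

```text
t 16.0 pos [ 0.4709 -0.2701  0.3594] rot [ 1.7997e+02  4.0000e-02 -8.4030e+01] F [-0.41  3.26 -0.47] gap 0.0075 grip 3.0
shift cm [-0.41 -0.05 -0.06] turn -0.03
bow tool 0.02 320 0.1416
bow tool 0.028 498 0.1388
bow tool 0.036 413 0.1385
bow tool 0.044 472 0.1378
bow tool 0.052 483 0.1388
bow tool 0.06 492 0.1428
bow tool 0.068 472 0.1485
bow tool 0.076 378 0.1563
bow tool 0.084 226 0.1683
rod z 0.20845289940952372 rod tool x 0.03137393319578024
```

View pics/x7.png

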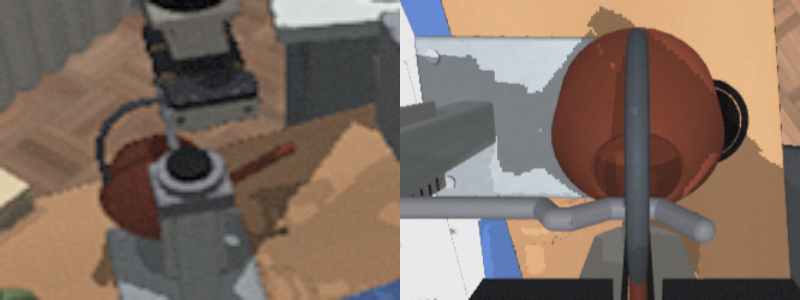

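Request:
send_rows:
  plan: [-0.1, 0, 0, 0, 0, -0.1, 0, 0, 0, 0, 0, 0, 0, 0, 0, 0, 0, 0, 0, 0]

```text
clock: 16.5
tool_pos: [0.4707, -0.2683, 0.3599]
tool_rot: [-3.141, -0.001, -1.466]
force: [0.4, -1.6, 0.5]
finger_gap: 0.0077
gripper_force: 3.0
```

Request:
send_rows:
  plan: [0, 0, 0, 0, 1.2, 0, 0, 0, 0, 2, 0, 0, 0, 0, 3, 0, 0, 0, 0, 4, 0, 0, 0, 0, 4, 0, 0, 0, 0, 4, 0, 0, 0, 0, 4]

```text
clock: 17.2
tool_pos: [0.4707, -0.2682, 0.3598]
tool_rot: [-3.142, 0.0, -1.466]
force: [0.2, -0.5, -0.9]
finger_gap: 0.04
gripper_force: 0.0
```

Run:
```python
from h import *
to([.4709,-.266,.36],-84)
s=get_state();c,P=cloud('wrist');save(c,'w8.png')
d,Pp=cloud('scene'); b=cv2.resize(np.ascontiguousarray(d['pixels'][140:240,220:340,::-1]),(400,300))
cv2.imwrite('pics/x8.png',np.hstack([b,cv2.resize(cv2.imread('pics/w8.png')[50:350,120:520],(400,300))]))
Q=(P-s['tool_pos'])@rot(s['tool_rot'])
for k in range(1):
    m=(Q[...,0]>.0)&(Q[...,0]<.1)&(abs(Q[...,1])<.01)&(Q[...,2]>.12)&(Q[...,2]<.21); w=Q[m]
    for x in np.arange(.0,.1,.008):
        q=w[(w[:,0]>=x)&(w[:,0]<x+.008)]
        if len(q): print('bow tool',round(x,3),len(q),q[:,1].mean().round(4),q[:,2].min().round(4))
```

```text
t 17.2 pos [ 0.4707 -0.2682  0.3598] rot [-180.      0.    -84.02] F [ 0.22 -0.49 -0.9 ] gap 0.04 grip 0.0
shift cm [-0.21 -0.05 -0.02] turn -0.02
bow tool 0.0 142 0.0002 0.1536
bow tool 0.008 191 0.0 0.1481
bow tool 0.016 253 -0.0002 0.1439
bow tool 0.024 554 -0.0001 0.1406
bow tool 0.032 738 0.0004 0.1392
bow tool 0.04 458 -0.0006 0.139
bow tool 0.048 472 -0.001 0.1398
bow tool 0.056 490 -0.0012 0.1423
bow tool 0.064 486 -0.0014 0.1464
bow tool 0.072 405 -0.0014 0.1527
bow tool 0.08 313 -0.0015 0.1637
bow tool 0.088 19 -0.0018 0.1868
```

View pics/x8.png

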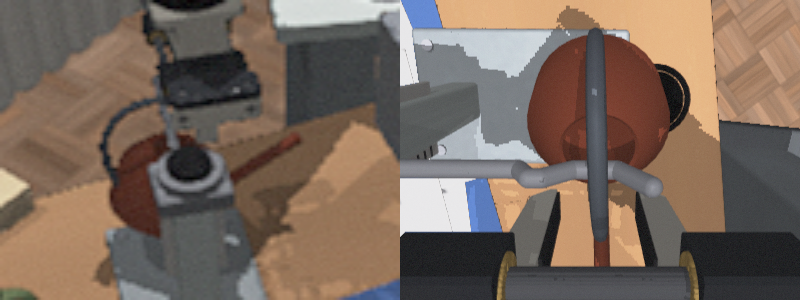

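The can hangs on the seat with the fingers open and clear either side of the bow. I'll retract straight up, which uses no more picture views.

Request:
send_rows:
  plan: [0, 0, -0.5, 0, 4, 0, 0, -1, 0, 4, 0, 0, -1.5, 0, 4, 0, 0, -2, 0, 4, 0, 0, -2, 0, 4, 0, 0, -2, 0, 4, 0, 0, -2, 0, 3, 0, 0, -2, 0, 2, 0, 0, -1, 0, 1, 0, 0, 0, 0, 0]

```text
clock: 18.3
tool_pos: [0.4706, -0.2681, 0.5013]
tool_rot: [-3.14, -0.002, -1.466]
force: [0.4, 0.1, -0.2]
finger_gap: 0.0126
gripper_force: 0.0
```

```bash
cat > q.py <<'E'
from h import *
# stillness: can pose from the scene/wrist cameras and rod height over a few frames
to([.6055,-.288,.482],-84)
for k in range(4):
    t=get_state()['clock'];c,P=cloud('scene'); hsv=cv2.cvtColor(np.ascontiguousarray(c['pixels'][:,:,::-1]),cv2.COLOR_BGR2HSV)
    m=((hsv[...,0]<12)|(hsv[...,0]>170))&(hsv[...,1]>90)&(P[...,0]>.4)&(P[...,0]<.56)&(P[...,1]>-.42)&(P[...,1]<-.14)&(P[...,2]>.03)&(P[...,2]<.25)
    r=P[(P[...,0]>.51)&(P[...,0]<.56)&(P[...,1]>-.31)&(P[...,1]<-.28)&(P[...,2]>.18)&(P[...,2]<.24)]
    v,u=np.nonzero(m); print(round(t,2),m.sum(),'px',u.mean().round(2),v.mean().round(2),'can',P[m].mean(0).round(4),'rod',len(r),np.median(r[:,2]).round(4) if len(r) else 0)
E
python3 q.py
python3 - <<'E'
from h import *
c,P=cloud('wrist'); t=P[(P[...,0]>.57)&(P[...,0]<.65)&(P[...,1]>-.33)&(P[...,1]<-.25)&(P[...,2]>.262)&(P[...,2]<.28)]
print('button wrist',len(t),t.mean(0) if len(t) else '')
E
```

```text
t 18.3 pos [ 0.4706 -0.2681  0.5013] rot [-1.7988e+02 -1.0000e-01 -8.4020e+01] F [ 0.43  0.1  -0.17] gap 0.0126 grip 0.0
shift cm [  3.38 -13.2    1.96] turn -0.02
18.3 436 px 269.44 198.87 can [ 0.4827 -0.3053  0.1169] rod 17 0.208
18.35 432 px 269.38 198.87 can [ 0.4827 -0.3055  0.1169] rod 18 0.2084
18.4 431 px 269.13 199.09 can [ 0.4834 -0.3063  0.1169] rod 17 0.2082
18.45 433 px 269.35 199.09 can [ 0.483  -0.3056  0.1164] rod 17 0.2067
button wrist 2737 [ 0.60356003 -0.28793082  0.26955802]
```

Request:
send_rows:
  plan: [0.4, -1.5, 0, 0, 0, 0.7, -2.5, 0, 0, 0, 0.7, -3, 0, 0, 0, 0.7, -2.5, 0, 0, 0, 0.5, -2, 0, 0, 0, 0.3, -1.2, 0, 0, 0, 0.1, -0.4, 0, 0, 0, 0, 0, 1, 0, 0, 0, 0, 1, 0, 0, 0, 0, 0, 0, 0]

```text
clock: 19.55
tool_pos: [0.6039, -0.2883, 0.4776]
tool_rot: [3.139, 0.002, -1.467]
force: [0.1, -0.4, 0.9]
finger_gap: 0.0004
gripper_force: 0.0
```

Request:
send_rows:
  plan: [0, 0, 0, 0, 0, 0, 0, 0, 0, 0, 0, 0, 0, 0, 0, 0, 0, 0, 0, 0, 0, 0, 0, 0, 0, 0, 0, 0, 0, 0, 0, 0, 0, 0, 0, 0, 0, 0, 0, 0, 0, 0, 0, 0, 0, 0, 0, 0, 0, 0]

```text
clock: 20.55
tool_pos: [0.6045, -0.2883, 0.4797]
tool_rot: [3.142, 0.0, -1.467]
force: [-0.9, 0.4, -0.2]
finger_gap: 0.0005
gripper_force: 0.0
```

Request:
send_rows:
  plan: [0, 0, 0, 0, 0, 0, 0, 0, 0, 0, 0, 0, 0, 0, 0, 0, 0, 0, 0, 0, 0, 0, 0, 0, 0, 0, 0, 0, 0, 0, 0, 0, 0, 0, 0, 0, 0, 0, 0, 0, 0, 0, 0, 0, 0, 0, 0, 0, 0, 0]

```text
clock: 21.55
tool_pos: [0.6045, -0.2884, 0.4797]
tool_rot: [3.142, 0.0, -1.467]
force: [-0.5, 0.6, 0.4]
finger_gap: 0.0006
gripper_force: 0.0
```

Request:
send_rows:
  plan: [0, 0, 0, 0, 0, 0, 0, 0, 0, 0, 0, 0, 0, 0, 0, 0, 0, 0, 0, 0, 0, 0, 0, 0, 0, 0, 0, 0, 0, 0, 0, 0, 0, 0, 0, 0, 0, 0, 0, 0, 0, 0, 0, 0, 0, 0, 0, 0, 0, 0]

```text
clock: 22.55
tool_pos: [0.6045, -0.2884, 0.4797]
tool_rot: [-3.142, -0.0, -1.467]
force: [-0.2, -0.1, 0.9]
finger_gap: 0.0001
gripper_force: 0.0
```

```bash
sed -i 's/range(4)/range(12)/; s/\.6055,-\.288,\.482/.6045,-.288,.456/' q.py; python3 q.py
```

```text
t 22.55 pos [ 0.6045 -0.2884  0.4797] rot [-180.     -0.    -84.03] F [-0.22 -0.14  0.88] gap 0.0001 grip 0.0
shift cm [-0.04 -0.    2.37] turn -0.03
22.55 400 px 269.08 200.44 can [ 0.4872 -0.3068  0.1151] rod 1 0.2081
22.6 392 px 268.76 200.44 can [ 0.4873 -0.3078  0.1153] rod 1 0.2075
22.65 393 px 269.01 200.27 can [ 0.4868 -0.307   0.1155] rod 1 0.2063
22.7 395 px 269.18 200.41 can [ 0.4873 -0.3065  0.1153] rod 1 0.2079
22.75 393 px 268.89 200.55 can [ 0.4872 -0.3075  0.1148] rod 1 0.2105
22.8 400 px 269.03 200.3 can [ 0.4869 -0.3069  0.1154] rod 1 0.2051
22.85 392 px 268.84 200.42 can [ 0.4871 -0.3075  0.1152] rod 1 0.2084
22.9 400 px 269.13 200.24 can [ 0.487  -0.3066  0.1158] rod 1 0.2128
22.95 393 px 269.18 200.42 can [ 0.487  -0.3065  0.115 ] rod 1 0.2074
23.0 396 px 269.07 200.46 can [ 0.4873 -0.3069  0.1151] rod 1 0.2091
23.05 391 px 268.76 200.42 can [ 0.4873 -0.3078  0.1154] rod 1 0.2067
23.1 393 px 269.09 200.38 can [ 0.4874 -0.3068  0.1156] rod 1 0.2112
```

Request:
send_rows:
  plan: [0, 0, 0.5, 0, 0, 0, 0, 0.5, 0, 0, 0, 0, 0.5, 0, 0, 0, 0, 0.3, 0, 0, 0, 0, 0, 0, 0, 0, 0, 0, 0, 0, 0, 0, 0, 0, 0, 0, 0, 0, 0, 0, 0, 0, 0, 0, 0, 0, 0, 0, 0, 0]

```text
clock: 24.15
tool_pos: [0.6045, -0.2884, 0.4618]
tool_rot: [-3.141, -0.0, -1.467]
force: [-0.2, -0.2, -0.2]
finger_gap: 0.0001
gripper_force: 0.0
```

Request:
send_rows:
  plan: [0, 0, 0, 0, 0, 0, 0, 0, 0, 0, 0, 0, 0, 0, 0, 0, 0, 0, 0, 0, 0, 0, 0, 0, 0, 0, 0, 0, 0, 0, 0, 0, 0, 0, 0, 0, 0, 0, 0, 0, 0, 0, 0, 0, 0, 0, 0, 0, 0, 0]

```text
clock: 25.15
tool_pos: [0.6045, -0.2884, 0.4617]
tool_rot: [3.142, 0.0, -1.467]
force: [0.8, -0.0, -0.8]
finger_gap: 0.0005
gripper_force: 0.0
```

Request:
send_rows:
  plan: [0, 0, 0.2, 0, 0, 0, 0, 0.2, 0, 0, 0, 0, 0.2, 0, 0, 0, 0, 0.2, 0, 0, 0, 0, 0.2, 0, 0, 0, 0, 0, 0, 0, 0, 0, 0, 0, 0]

```text
clock: 25.85
tool_pos: [0.6045, -0.2883, 0.4519]
tool_rot: [-3.142, -0.0, -1.467]
force: [-1.8, 0.3, 2.7]
finger_gap: 0.0004
gripper_force: 1.3
```

Request:
send_rows:
  plan: [0, 0, 0.1, 0, 0, 0, 0, 0.1, 0, 0, 0, 0, 0, 0, 0, 0, 0, 0, 0, 0]

```text
clock: 26.25
tool_pos: [0.6044, -0.2883, 0.4504]
tool_rot: [-3.141, -0.0, -1.466]
force: [-2.8, 1.0, 7.1]
finger_gap: 0.0004
gripper_force: 3.3
```

The force has jumped past 3.5 N with the tool stopping short of its target, so the button is fully down. I'll raise off it now.

Request:
send_rows:
  plan: [0, 0, -0.3, 0, 0, 0, 0, -0.5, 0, 0, 0, 0, -1, 0, 0, 0, 0, -1.5, 0, 0, 0, 0, -1.5, 0, 0, 0, 0, -1, 0, 0, 0, 0, 0, 0, 0, 0, 0, 0, 0, 0, 0, 0, 0, 0, 0, 0, 0, 0, 0, 0]

```text
clock: 27.25
tool_pos: [0.6045, -0.2884, 0.507]
tool_rot: [3.141, 0.001, -1.467]
force: [0.2, 0.5, 0.0]
finger_gap: 0.0003
gripper_force: 0.0
```

Request:
send_rows:
  plan: [0, 0, 0, 0, 0, 0, 0, 0, 0, 0, 0, 0, 0, 0, 0, 0, 0, 0, 0, 0, 0, 0, 0, 0, 0, 0, 0, 0, 0, 0, 0, 0, 0, 0, 0, 0, 0, 0, 0, 0, 0, 0, 0, 0, 0, 0, 0, 0, 0, 0]

```text
clock: 28.25
tool_pos: [0.6045, -0.2883, 0.5078]
tool_rot: [3.142, -0.0, -1.467]
force: [-0.1, 0.0, -0.7]
finger_gap: 0.0005
gripper_force: 0.0
```

```bash
sed -i 's/range(12)/range(5)/' q.py; python3 q.py
python3 - <<'E'
from h import *
c,P=cloud('scene'); t=P[(P[...,0]>.59)&(P[...,0]<.62)&(P[...,1]>-.305)&(P[...,1]<-.27)&(P[...,2]>.255)&(P[...,2]<.28)]
print('button z',np.percentile(t[:,2],[50,90]))
E
```

```text
t 28.25 pos [ 0.6045 -0.2883  0.5078] rot [180.    -0.   -84.02] F [-0.14  0.02 -0.7 ] gap 0.0005 grip 0.0
shift cm [-0.03 -0.    5.18] turn -0.02
28.25 438 px 269.17 198.94 can [ 0.4824 -0.3061  0.1164] rod 17 0.2077
28.3 441 px 269.22 199.11 can [ 0.483  -0.306   0.1163] rod 19 0.2081
28.35 438 px 269.16 198.93 can [ 0.4828 -0.3061  0.1169] rod 17 0.2084
28.4 438 px 269.12 199.08 can [ 0.4827 -0.3063  0.1162] rod 16 0.2083
28.45 435 px 269.29 199.03 can [ 0.483  -0.3058  0.1167] rod 16 0.2084
button z [0.26875091 0.27168936]
```

Can hanging still, button up again.

```bash
python3 -c "
from workcell import finish_job
print(finish_job())"
```

```text
the job is handed in; nothing more can be done
None
```

The job is handed in (no verdict came back): the can hangs still by its bow from the hook, sunk about 17 mm, the button was pressed fully down and is up again, and the arm never went near the mug, tape or box.

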